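# Hang the lipped screw tray in the crate's rim cut-out

### The job

Pick up the steel screw tray that has the bent lip and hook its lip over the near wall of the plywood tool crate, so that the tray hangs inside the crate with the lip dropped fully home into the cut-out in the wall's rim, then let go of it. Be gentle: feel for the cut-out rather than forcing or dropping the tray onto the wood, and leave all the other things where they are.

Things in the scene. Friction and masses are not known exactly. Their poses are not given: they have to be found in the camera images.
- tray_grip (a point): grip point on the lipped tray's handle board, 100 mm above the tray's underside, on its centre line. The plywood board stands across the tray's middle: 12 mm thick (tray x), upper part 44 mm wide (tray y), top 115 mm above the underside. Grip from above, fingers closing along tray x
- tray_center (a point): centre of the steel screw tray with the bent lip, 50 mm above its underside and 50 mm below tray_grip. Open sheet-steel box 60 (x) x 80 (y) x 48 mm high, 0.2 to 0.3 kg, its weight near the middle. Back face at x = -30 mm, the lip on that side. Axes: x from the lip towards the tray, z up
- tray_lip (a point): middle of the underside of the lip's level part, 37 mm to -x of the tray's centre line, 52 mm above the tray's underside (48 below tray_grip). Lip 46 mm wide (y), 4 mm thick; beyond a 14 mm gap behind the back face it bends down as a flange (x -44 to -48 from the centre line), whose slightly flared end is 25 mm above the underside, reaching x = -51 mm
- tray: the same lipped tray; origin at the centre of its underside, same axes. Stands upright on the bench at the start, lip roughly towards the robot
- crate: open plywood tool crate, fixed to the bench, 200 (x) x 280 (y) x 120 mm high, walls 10 mm, inner floor 8 mm up. Origin: centre of its underside, z up. Its near wall, towards the robot, is the -x one: outer face x = -100, inner face x = -90 mm. Wood and steel are hard: contact is a stiff stop
- rim_mid (a point): middle of the near wall, at rim height 120 mm; crate axes (y along the wall). The wall's top 36 mm is a darker wooden strip, 236 mm long, firmly fixed, with one square cut-out 50 mm wide, 12 mm deep for the lip. Fitted by hand: the cut-out's middle is anywhere within 12 mm either way of this point along y, unmeasured: look or feel for it. Slots at the strip's ends (under 25 mm) are not it
- plain_tray: a look-alike steel tray of the same size with the same handle board but no lip; stays on the bench. Origin: centre of its underside
- can: aluminium spray can, 54 mm across, 130 mm tall, standing inside the crate towards its far wall. Origin: centre of its underside
- glue: white glue bottle, 56 mm across, 150 mm tall. Origin: centre of its underside
- screwbox1: closed cardboard screw carton 70 x 110 x 90 mm. Origin: centre of its underside
- screwbox2: closed cardboard screw carton 80 x 120 x 50 mm. Origin: centre of its underside
- hammer: hammer lying on the bench left of the crate, along its own x axis
- offcut: white laminated board offcut 120 x 90 x 18 mm lying on the bench. Origin: centre of its underside
- wrench: steel wrench lying on the bench, along its own x axis
Things that resemble listed ones, but are neither listed nor needed, are in the scene too. What is shaped like the tray but yellow is not meant.

How it is judged:
By the outcome, as a careful person would: the job done as asked, in the order asked, and still so for the second after the job is handed in, with the robot touching nothing.
It also fails if it takes over 67 s, if anything falls off the work surface, if the arm or the gripper's body presses on something with over 40 N, if the wrist force passes 120 N, or if a joint passes its speed limit or range.

### The arm

A 6-joint arm with a two-finger parallel gripper is mounted at the origin on the work surface. World frame = base frame: x ahead of the robot, y to its left, z up, the work surface at z = 0. Lengths are in m, angles in rad, forces in N, time in s.
With the tool pointing down it reaches from about 0.3 to 0.875 m from the base axis. Payload 4.2 kg.
Tool frame: the origin (TCP) lies on the front face of the gripper's body, between the roots of the fingers; the fingertips stand 73 mm ahead of it and the grasp point (between the pads) lies env.grip_point_offset ahead of it (env.grip_point_offset is the distance from the TCP to the grasp point, in m); z points along the fingers, y is the line along which they close (so a half turn about z gives the same grasp; the last joint's range is limited). The gripper opens to 85 mm and grips with 20 to 120 N. Pads are 22 mm wide; open, the fingers measure 114 mm over their backs; the gripper's body (76 mm by 85 mm) begins 54 mm behind the grasp point. The pads swing forward as they close: fully open they stand 13 mm farther back than shut.
Start: joints at [1.287, 0.32, 1.565, -0, 1.257, -0.02], TCP at [0.15, 0.555, 0.304] pointing down, gripper open.
Joint ranges: [-3.11, 3.11], [-0.84, 2.01], [0.21, 2.61], [-1.34, 4.49], [0.05, 2.63], [-2.56, 2.56]. Speed limits (rad/s): [2.57, 2.57, 3.14, 3.14, 3.14, 3.14].

### API

Orientations are given as a rotation vector (axis times angle).
In Python, from bench import env, cams, hand_in gives the robot as it stands. The module is installed in compiled form; this text tells all that it offers.
- The arm moves only by the tool carry_out, never from a script. Its argument "deltas" is a list of rows, each an object of numbers: "ax", "ay", "az": the turn, a rotation vector about the tool's x, y, z in rad; "x", "y", "z": the shift along the tool's x, y, z in cm; "fingers": the opening, from -1 (shut) to 1 (fully open). A call has 1 to 20 rows; each row shifts and turns the commanded pose from where the row before left it, along the tool's axes as they then stand; what a row does not reach is not made up. A row lasts 1/8 s, in which the tool goes at most 62.5 mm and 10.7 degrees, less where a joint would pass 70% of its speed; a pose out of reach is approached as far as the arm can. A call with a gripper value outside its range is refused whole. The fingers move at their own pace and stop on an object; "force" is the grip in N (left out, the last holds). Time passes only in rows, so rows that do not move let the fingers close. It gives the time, the measured TCP pose, the force, the opening and the grip force at its end, in the units of the state.
- env.sense(): the state, without advancing time (a new reading comes with each control period).
- cams.grab_frame(name): name is "scene" or "top"; returns (picture, depth): 400x640x3 uint8, red, green, blue; 400x640 float32, m along the optical axis (not along the pixel's ray), 0 where there is no reading.
- cams.camera_model(name): a dict with "fx", "fy", "cx", "cy" (pixels), "R" (3x3) and "t" (3): a world point X has camera coordinates R X + t. Camera axes: x right, y down, z forward; pixel columns grow to the right and rows downward; lengths in m; the calibration is good to about 2 mm. A picture is of the moment at which its call begins. camera_model takes no time and is no camera call.
- hand_in(): hands the job in; it is judged then, once.
Trained networks look in the newest picture that a camera, given by its name, has taken for a name from the list of things; names that differ only in an ending like _2 or _b are one class to them, and where a whole thing is asked for, a point or a joint stands for the part that bears it (a point fixed in the world has none). Each returns a list of dicts, best first, with "confidence" (0 to 1); they miss things now and then, are a little off and sometimes report something else, mostly with a low value. They report only what shows in the picture. A call takes as long as a camera call. They do not tell look-alikes from the thing itself.
- cams.find_in(camera, target): "rect" ([centre column, centre row, width, height] in pixels, round what is visible of it).
- cams.masks_of(camera, target): "mask" (400x640 bool, what is visible of it) and "rect" ([centre column, centre row, width, height] in pixels, round what is visible of it).
- cams.pinpoint(camera, target): "pixel" ([column, row] in pixels: a listed point, or the origin of a listed thing).
The state is a dict: "t": time; "q": joint angles; "joint_velocities": joint speeds; "effort": joint torques, N m; "position": TCP position; "eef_rot": TCP orientation; "force": force on the tool from outside, world axes, zero at the start; "moment": the same for the moment, N m; "opening": finger opening in m; "finger_force": force on a finger pad.
Only numpy, scipy, OpenCV 4.12 (cv2) and the standard library are available. Lean on these libraries where they do the work, as an engineer would, in place of code of your own. Each camera call takes 0.05 s, during which the arm holds its last target. There are 200 camera calls.

## Working session

There is one attempt and no reset: what is moved stays moved. The work goes in short steps, Python scripts to look and compute and a tool call to move; the robot and the scene stay as the last step left them, time stands still between calls to the robot, and variables do not carry over. Pictures are saved under pics/ and viewed, at most 10 in all, crops included, and the job is handed in when it is done.

Besides the shell and the picture viewer there is one more tool, called after "Call:" as name([rows], argument=value, ...), one row to a line, values as JSON. carry_out: Moves the arm, as the interface text tells. Its arguments: {"type":"object","properties":{"deltas":{"type":"array"},"force":{"type":"number"}},"required":["deltas"]}

```bash
mkdir -p pics
cat > h.py <<'E'
import numpy as np, cv2
from bench import env, cams, hand_in
from scipy.spatial.transform import Rotation as Ro
def world(cam,u,v,d):
    m=cams.camera_model(cam); R=np.array(m['R']);t=np.array(m['t'])
    u,v,d=map(np.asarray,(u,v,d))
    c=np.stack([(u-m['cx'])/m['fx']*d,(v-m['cy'])/m['fy']*d,d],-1)
    return (c-t)@R
def cloud(cam,D):
    v,u=np.mgrid[0:400,0:640]; return world(cam,u,v,D)
def atz(cam,px,z):
    a=world(cam,px[0],px[1],.5);b=world(cam,px[0],px[1],1.);s=(z-a[2])/(b[2]-a[2]);return a+s*(b-a)
def proj(cam,X):
    m=cams.camera_model(cam);c=np.array(m['R'])@X+np.array(m['t']);return np.array([c[0]/c[2]*m['fx']+m['cx'],c[1]/c[2]*m['fy']+m['cy']])
E
python3 - <<'E'
from h import *
np.set_printoptions(precision=3,suppress=True)
s=env.sense();print(s,env.grip_point_offset)
for c in('scene','top'):
    I,D=cams.grab_frame(c);np.savez('%s0.npz'%c,I=I,D=D);cv2.imwrite('pics/%s0.png'%c,I[:,:,::-1])
    for n,z in(('tray_grip',.1),('tray_lip',.052),('rim_mid',.12),('crate',0),('tray',0)):
        for r in cams.pinpoint(c,n)[:3]:
            print(c,n,np.round(r['pixel'],1),round(r['confidence'],2),atz(c,r['pixel'],z))
E
```

```text
{'t': 0.0, 'q': array([ 1.287,  0.32 ,  1.566, -0.   ,  1.257, -0.02 ]), 'joint_velocities': array([ 0.001,  0.001, -0.   , -0.001, -0.001, -0.001]), 'effort': array([  0.001, -41.551, -23.417,   0.   ,   0.008,   0.   ]), 'position': array([0.15 , 0.555, 0.303]), 'eef_rot': array([-0.413, -3.114,  0.003]), 'force': array([-0.113, -0.439, -0.111]), 'moment': array([-0.004,  0.005, -0.004]), 'finger_force': 0.0, 'opening': 0.0856347943043395} 0.0539
scene tray_grip [238.9 165.8] 0.79 [ 0.38  -0.169  0.1  ]
scene tray_grip [254.8 218.1] 0.73 [ 0.535 -0.203  0.1  ]
scene tray_grip [314.9 215.1] 0.61 [ 0.602 -0.074  0.1  ]
scene tray_lip [303.6 220.2] 0.79 [ 0.579 -0.093  0.052]
scene tray_lip [252.2 218.3] 0.73 [ 0.508 -0.202  0.052]
scene tray_lip [241.2 164.4] 0.64 [ 0.348 -0.154  0.052]
scene rim_mid [365.1 138.7] 0.8 [0.485 0.15  0.12 ]
scene rim_mid [416.8 194.4] 0.28 [0.689 0.164 0.12 ]
scene crate [377.9 190. ] 0.87 [0.581 0.142 0.   ]
scene tray [257.4 237.3] 0.7 [ 0.538 -0.209  0.   ]
scene tray [314.7 231.1] 0.68 [ 0.599 -0.072  0.   ]
scene tray [243.9 184.7] 0.58 [ 0.378 -0.168  0.   ]
top tray_grip [381.5 264. ] 0.93 [ 0.376 -0.168  0.1  ]
top tray_grip [342.5 172.6] 0.75 [ 0.607 -0.065  0.1  ]
top tray_grip [397.9 203.9] 0.71 [ 0.529 -0.209  0.1  ]
top tray_lip [352.3 186.4] 0.67 [ 0.578 -0.095  0.052]
top tray_lip [371.8 272.2] 0.65 [ 0.352 -0.15   0.052]
top tray_lip [391.5 215.9] 0.59 [ 0.502 -0.201  0.052]
top crate [262.3 186. ] 0.73 [0.58  0.157 0.   ]
top tray [388.9 207.4] 0.8 [ 0.529 -0.203  0.   ]
top tray [345.8 177.5] 0.63 [ 0.611 -0.079  0.   ]
top tray [372.8 260. ] 0.57 [ 0.381 -0.159  0.   ]
```

View pics/scene0.png

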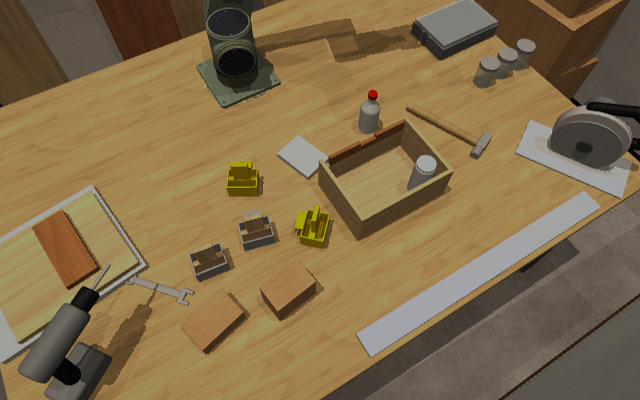

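View pics/top0.png

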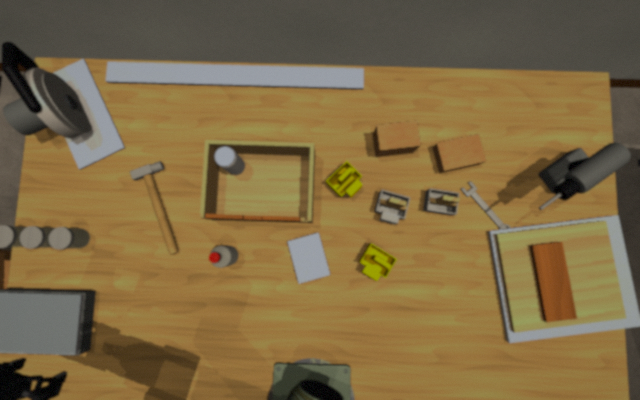

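The scene picture shows two steel trays at about (256,230) and (209,260), and two yellow ones at (243,180) and (313,226). The crate is at (385,175) with its dark strip on the robot side, and the glue bottle is in front of it. In the top picture the steel trays are at (391,207) and (441,202). The one at (391,207) has a tab at (389,219) on the robot side, so it should be the lipped tray; I'll confirm that in a crop.

Run:
```python
from h import *
np.set_printoptions(precision=4,suppress=True)
S=np.load('scene0.npz');T=np.load('top0.npz')
a=cv2.resize(T['I'][180:235,365:465],None,fx=4,fy=4,interpolation=2)
b=cv2.resize(S['I'][205:285,180:280],None,fx=4,fy=4,interpolation=2)
c=cv2.resize(T['I'][205:230,195:320],(800,160),interpolation=2)
ab=np.zeros((320,800,3),np.uint8);ab[:220,:400]=a;ab[:,400:]=b
d=cv2.resize(S['I'][118:178,315:415],(400,240),interpolation=2); e=np.zeros((100,800,3),np.uint8)
out=np.vstack([ab,c]); 
out=np.vstack([out[:480],np.zeros((0,800,3),np.uint8)])
out[225:320,:380]=cv2.resize(S['I'][120:166,315:410],(380,95*1),interpolation=2)
cv2.imwrite('pics/crop1.png',out[:,:,::-1])
for n,F in(('top',T),('scene',S)):
    P=cloud(n,F['D']).reshape(-1,3)
    # crate walls tops
    k=(abs(P[:,2]-.12)<.006)&(P[:,0]>.4)&(P[:,0]<.75)&(P[:,1]>-.05)&(P[:,1]<.36)
    q=P[k]; print(n,'crate rim',len(q),cv2.minAreaRect(q[:,:2].astype(np.float32)),np.median(q[:,2]))
    for nm,(x,y) in dict(A=(.529,-.205)).items():
        near=np.hypot(P[:,0]-x,P[:,1]-y)<.075
        for lo,hi in((.025,.08),(.035,.062),(.1,.13)):
            q=P[near&(P[:,2]>lo)&(P[:,2]<hi)]
            if len(q)>4:print(nm,lo,hi,len(q),q.mean(0),cv2.minAreaRect(q[:,:2].astype(np.float32)))
```

```text
top crate rim 1448 ((0.5795828700065613, 0.15086042881011963), (0.2808257043361664, 0.20070408284664154), 89.76496124267578) 0.11951372777509749
A 0.025 0.08 452 [ 0.522  -0.2027  0.0471] ((0.524446427822113, -0.20441177487373352), (0.08092498034238815, 0.08042450249195099), 75.41675567626953)
A 0.035 0.062 361 [ 0.5212 -0.2028  0.0492] ((0.525691032409668, -0.20470857620239258), (0.08092616498470306, 0.07784628123044968), 75.49507904052734)
A 0.1 0.13 94 [ 0.5341 -0.2054  0.113 ] ((0.5344494581222534, -0.2066406011581421), (0.043876465409994125, 0.012461664155125618), 76.25902557373047)
scene crate rim 1420 ((0.5802050232887268, 0.14898283779621124), (0.2836470901966095, 0.20305180549621582), 89.91016387939453) 0.11835653674787144
A 0.025 0.08 595 [ 0.5372 -0.2095  0.0457] ((0.5275235176086426, -0.2065412700176239), (0.07992658019065857, 0.08114232122898102), 75.65756225585938)
A 0.035 0.062 417 [ 0.5342 -0.2087  0.0469] ((0.5275235176086426, -0.2065412700176239), (0.07992658019065857, 0.08114232122898102), 75.65756225585938)
A 0.1 0.13 126 [ 0.5381 -0.2091  0.1113] ((0.5370727181434631, -0.20874731242656708), (0.0436757430434227, 0.013431216590106487), 76.49732971191406)
```

View pics/crop1.png

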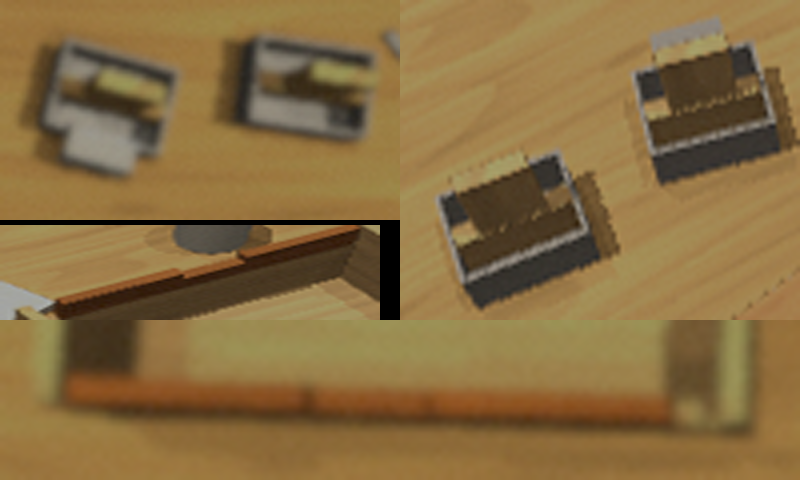

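The crop confirms it. Lipped steel tray: top (391,207), scene (256,230), steel with a lip tab on the robot side. Plain steel tray: top (441,202), scene (209,260), no lip. The yellow ones are excluded. The tray's yaw is about -14°, with the board at (0.535,-0.207). The wider notch in the strip is at about scene (361–375,141). Next I'll measure it and work out the moves.

Run:
```python
from h import *
np.set_printoptions(precision=4,suppress=True)
s=env.sense();M=Ro.from_rotvec(s['eef_rot']).as_matrix();print(M)
S=np.load('scene0.npz');T=np.load('top0.npz')
for n,F in(('top',T),('scene',S)):
    C=cloud(n,F['D']);P=C.reshape(-1,3);I=F['I'].reshape(-1,3)
    k=(P[:,0]>.47)&(P[:,0]<.5)&(P[:,1]>.01)&(P[:,1]<.29)&(P[:,2]>.1)
    q=P[k]; h=[]
    for y in np.arange(.02,.29,.004):
        w=q[abs(q[:,1]-y)<.003]
        h.append((round(y,3),round(float(w[:,2].max())*1000,1) if len(w) else 0))
    print(n,h)
    r=q[(q[:,2]>.116)]; f=np.polyfit(r[:,1],r[:,0],1);print('wall line x=',f, np.polyval(f,.15), r[:,0].min(),r[:,0].max())
for px in ((242.7,217),(262.2,217)): print(atz('top',px,.12),atz('top',px,.108))
for px in ((361.2,141),(375,137)): print(atz('scene',px,.12),atz('scene',px,.108))
```

```text
[[-0.9654  0.2608 -0.    ]
 [ 0.2608  0.9654  0.0001]
 [ 0.      0.0001 -1.    ]]
top [(np.float64(0.02), 123.7), (np.float64(0.024), 0), (np.float64(0.028), 0), (np.float64(0.032), 0), (np.float64(0.036), 0), (np.float64(0.04), 122.8), (np.float64(0.044), 122.8), (np.float64(0.048), 122.0), (np.float64(0.052), 121.1), (np.float64(0.056), 120.7), (np.float64(0.06), 122.2), (np.float64(0.064), 120.5), (np.float64(0.068), 122.1), (np.float64(0.072), 122.1), (np.float64(0.076), 122.1), (np.float64(0.08), 122.8), (np.float64(0.084), 122.6), (np.float64(0.088), 122.1), (np.float64(0.092), 121.8), (np.float64(0.096), 121.5), (np.float64(0.1), 121.9), (np.float64(0.104), 123.8), (np.float64(0.108), 122.3), (np.float64(0.112), 122.8), (np.float64(0.116), 122.1), (np.float64(0.12), 121.3), (np.float64(0.124), 121.3), (np.float64(0.128), 123.3), (np.float64(0.132), 123.3), (np.float64(0.136), 111.2), (np.float64(0.14), 111.2), (np.float64(0.144), 111.5), (np.float64(0.148), 113.0), (np.float64(0.152), 108.7), (np.float64(0.156), 112.8), (np.float64(0.16), 111.3), (np.float64(0.164), 111.3), (n
[... 2399 characters left out ...]
28), 121.7), (np.float64(0.232), 120.4), (np.float64(0.236), 119.8), (np.float64(0.24), 119.5), (np.float64(0.244), 120.0), (np.float64(0.248), 120.4), (np.float64(0.252), 121.7), (np.float64(0.256), 121.7), (np.float64(0.26), 120.9), (np.float64(0.264), 121.9), (np.float64(0.268), 121.2), (np.float64(0.272), 119.6), (np.float64(0.276), 121.0), (np.float64(0.28), 121.0), (np.float64(0.284), 121.8), (np.float64(0.288), 121.8)]
wall line x= [0.0055 0.4861] 0.4868788848390131 0.4793017863145137 0.49945175646368223
[0.4837 0.1833 0.12  ] [0.4843 0.1858 0.108 ]
[0.4851 0.1344 0.12  ] [0.4857 0.1363 0.108 ]
[0.4863 0.1369 0.12  ] [0.4796 0.1428 0.108 ]
[0.494  0.1755 0.12  ] [0.4874 0.1818 0.108 ]
```

Call:
carry_out([
  {"x": -3.57,"y": -3.97,"fingers": 1},
  {"x": -3.57,"y": -3.97},
  {"x": -3.57,"y": -3.97},
  {"x": -3.57,"y": -3.97},
  {"x": -3.57,"y": -3.97},
  {"x": -3.57,"y": -3.97},
  {"x": -3.57,"y": -3.97},
  {"x": -3.57,"y": -3.97},
  {"x": -3.57,"y": -3.97},
  {"x": -3.57,"y": -3.97},
  {"x": -3.57,"y": -3.97},
  {"x": -3.57,"y": -3.97},
  {"x": -3.57,"y": -3.97},
  {"x": -3.57,"y": -3.97},
  {"x": -3.57,"y": -3.97},
  {"x": -3.57,"y": -3.97},
  {},
  {},
])

```text
invalid input at $.deltas[0]: expected keys ax, ay, az, x, y, z, fingers
```

Call:
carry_out([
  {"az": 0.155},
  {"az": 0.155},
  {"az": 0.155},
  {"az": 0.155},
  {"az": 0.155},
  {"az": 0.155},
  {"az": 0.155},
  {"az": 0.155},
  {"az": 0.155},
  {"az": 0.155},
  {},
  {},
])

```text
invalid input at $.deltas[0]: expected keys ax, ay, az, x, y, z, fingers
```

```bash
cat >> h.py <<'E'
def st(tx,ty,tz,yaw):
    s=env.sense();M=Ro.from_rotvec(s['eef_rot']).as_matrix()
    print('t',s['t'],'pos',s['position'].round(4),'F',s['force'].round(2),'M',s['moment'].round(3),'open',round(s['opening'],4),'ff',round(s['finger_force'],1),'yaw_y',round(np.arctan2(M[1,1],M[0,1]),4),'z',M[:,2].round(4))
    print('delta tool cm',(M.T@(np.array([tx,ty,tz])-s['position'])*100).round(2),'daz',round(-(yaw-np.arctan2(M[1,1],M[0,1])),4))
E
python3 -c "
from h import *
st(.5355,-.2075,.154,-.24)"
```

```text
t 0.6 pos [0.1499 0.5551 0.3039] F [-0.39 -0.11 -0.7 ] M [0.    0.023 0.018] open 0.0852 ff 0.0 yaw_y 1.3069 z [-0.e+00  1.e-04 -1.e+00]
delta tool cm [-57.11 -63.57  14.99] daz 1.5469
```

All keys are required in each row.

Call:
carry_out([
  {"ax": 0,"ay": 0,"az": 0,"x": -3.57,"y": -3.97,"z": 0,"fingers": 1},
  {"ax": 0,"ay": 0,"az": 0,"x": -3.57,"y": -3.97,"z": 0,"fingers": 1},
  {"ax": 0,"ay": 0,"az": 0,"x": -3.57,"y": -3.97,"z": 0,"fingers": 1},
  {"ax": 0,"ay": 0,"az": 0,"x": -3.57,"y": -3.97,"z": 0,"fingers": 1},
  {"ax": 0,"ay": 0,"az": 0,"x": -3.57,"y": -3.97,"z": 0,"fingers": 1},
  {"ax": 0,"ay": 0,"az": 0,"x": -3.57,"y": -3.97,"z": 0,"fingers": 1},
  {"ax": 0,"ay": 0,"az": 0,"x": -3.57,"y": -3.97,"z": 0,"fingers": 1},
  {"ax": 0,"ay": 0,"az": 0,"x": -3.57,"y": -3.97,"z": 0,"fingers": 1},
  {"ax": 0,"ay": 0,"az": 0,"x": -3.57,"y": -3.97,"z": 0,"fingers": 1},
  {"ax": 0,"ay": 0,"az": 0,"x": -3.57,"y": -3.97,"z": 0,"fingers": 1},
  {"ax": 0,"ay": 0,"az": 0,"x": -3.57,"y": -3.97,"z": 0,"fingers": 1},
  {"ax": 0,"ay": 0,"az": 0,"x": -3.57,"y": -3.97,"z": 0,"fingers": 1},
  {"ax": 0,"ay": 0,"az": 0,"x": -3.57,"y": -3.97,"z": 0,"fingers": 1},
  {"ax": 0,"ay": 0,"az": 0,"x": -3.57,"y": -3.97,"z": 0,"fingers": 1},
  {"ax": 0,"ay": 0,"az": 0,"x": -3.57,"y": -3.97,"z": 0,"fingers": 1},
  {"ax": 0,"ay": 0,"az": 0,"x": -3.57,"y": -3.97,"z": 0,"fingers": 1},
])

```text
t: 2.6
position: [0.5364, -0.2088, 0.304]
eef_rot: [0.414, 3.114, 0.0]
force: [1.1, 0.8, -0.6]
opening: 0.0851
finger_force: 0.0
```

Call:
carry_out([
  {"ax": 0,"ay": 0,"az": 0.155,"x": 0,"y": 0,"z": 0,"fingers": 1},
  {"ax": 0,"ay": 0,"az": 0.155,"x": 0,"y": 0,"z": 0,"fingers": 1},
  {"ax": 0,"ay": 0,"az": 0.155,"x": 0,"y": 0,"z": 0,"fingers": 1},
  {"ax": 0,"ay": 0,"az": 0.155,"x": 0,"y": 0,"z": 0,"fingers": 1},
  {"ax": 0,"ay": 0,"az": 0.155,"x": 0,"y": 0,"z": 0,"fingers": 1},
  {"ax": 0,"ay": 0,"az": 0.155,"x": 0,"y": 0,"z": 0,"fingers": 1},
  {"ax": 0,"ay": 0,"az": 0.155,"x": 0,"y": 0,"z": 0,"fingers": 1},
  {"ax": 0,"ay": 0,"az": 0.155,"x": 0,"y": 0,"z": 0,"fingers": 1},
  {"ax": 0,"ay": 0,"az": 0.155,"x": 0,"y": 0,"z": 0,"fingers": 1},
  {"ax": 0,"ay": 0,"az": 0.155,"x": 0,"y": 0,"z": 0,"fingers": 1},
  {"ax": 0,"ay": 0,"az": 0,"x": 0,"y": 0,"z": 0,"fingers": 1},
  {"ax": 0,"ay": 0,"az": 0,"x": 0,"y": 0,"z": 0,"fingers": 1},
])

```text
t: 4.1
position: [0.5358, -0.207, 0.3039]
eef_rot: [2.472, 1.938, 0.0]
force: [0.9, 0.4, -0.4]
opening: 0.0854
finger_force: 0.0
```

```bash
python3 -c "
from h import *
st(.5355,-.2075,.154,-.24)"
```

```text
t 4.1 pos [ 0.5358 -0.207   0.3039] F [ 0.86  0.42 -0.43] M [-0.029 -0.003  0.014] open 0.0854 ff 0.0 yaw_y -0.2409 z [ 1.e-04  1.e-04 -1.e+00]
delta tool cm [-5.000e-02 -1.000e-02  1.499e+01] daz -0.0009
```

Call:
carry_out([
  {"ax": 0,"ay": 0,"az": 0,"x": -0.05,"y": 0,"z": 4,"fingers": 1},
  {"ax": 0,"ay": 0,"az": 0,"x": 0,"y": 0,"z": 4,"fingers": 1},
  {"ax": 0,"ay": 0,"az": 0,"x": 0,"y": 0,"z": 3,"fingers": 1},
  {"ax": 0,"ay": 0,"az": 0,"x": 0,"y": 0,"z": 2,"fingers": 1},
  {"ax": 0,"ay": 0,"az": 0,"x": 0,"y": 0,"z": 1.2,"fingers": 1},
  {"ax": 0,"ay": 0,"az": 0,"x": 0,"y": 0,"z": 0.8,"fingers": 1},
  {"ax": 0,"ay": 0,"az": 0,"x": 0,"y": 0,"z": 0,"fingers": 1},
], force=50)

```text
t: 4.97
position: [0.5357, -0.2075, 0.1538]
eef_rot: [-2.474, -1.936, -0.0]
force: [0.1, 0.3, -0.3]
opening: 0.085
finger_force: 0.0
```

Call:
carry_out([
  {"ax": 0,"ay": 0,"az": 0,"x": 0,"y": 0,"z": 0,"fingers": -1},
  {"ax": 0,"ay": 0,"az": 0,"x": 0,"y": 0,"z": 0,"fingers": -1},
  {"ax": 0,"ay": 0,"az": 0,"x": 0,"y": 0,"z": 0,"fingers": -1},
  {"ax": 0,"ay": 0,"az": 0,"x": 0,"y": 0,"z": 0,"fingers": -1},
  {"ax": 0,"ay": 0,"az": 0,"x": 0,"y": 0,"z": 0,"fingers": -1},
  {"ax": 0,"ay": 0,"az": 0,"x": 0,"y": 0,"z": 0,"fingers": -1},
  {"ax": 0,"ay": 0,"az": 0,"x": 0,"y": 0,"z": 0,"fingers": -1},
  {"ax": 0,"ay": 0,"az": 0,"x": 0,"y": 0,"z": 0,"fingers": -1},
], force=50)

```text
t: 5.98
position: [0.5359, -0.2076, 0.1542]
eef_rot: [2.474, 1.935, 0.001]
force: [0.7, -0.4, 2.6]
opening: 0.0111
finger_force: 49.4
```

```bash
python3 -c "
from h import *
st(.5355,-.2075,.32,-.24)"
```

```text
t 5.975 pos [ 0.5359 -0.2076  0.1542] F [ 0.71 -0.42  2.58] M [-0.053 -0.135 -0.036] open 0.0111 ff 49.4 yaw_y -0.243 z [ 9.e-04 -2.e-04 -1.e+00]
delta tool cm [  0.    -0.03 -16.58] daz -0.003
```

Call:
carry_out([
  {"ax": 0,"ay": 0,"az": 0,"x": 0,"y": 0,"z": -1,"fingers": -1},
  {"ax": 0,"ay": 0,"az": 0,"x": 0,"y": 0,"z": -2,"fingers": -1},
  {"ax": 0,"ay": 0,"az": 0,"x": 0,"y": 0,"z": -3,"fingers": -1},
  {"ax": 0,"ay": 0,"az": 0,"x": 0,"y": 0,"z": -4,"fingers": -1},
  {"ax": 0,"ay": 0,"az": 0,"x": 0,"y": 0,"z": -4,"fingers": -1},
  {"ax": 0,"ay": 0,"az": 0,"x": 0,"y": 0,"z": -2,"fingers": -1},
  {"ax": 0,"ay": 0,"az": 0,"x": 0,"y": 0,"z": -1,"fingers": -1},
  {"ax": 0,"ay": 0,"az": 0,"x": 0,"y": 0,"z": 0,"fingers": -1},
  {"ax": 0,"ay": 0,"az": 0,"x": 0,"y": 0,"z": 0,"fingers": -1},
])

```text
t: 7.1
position: [0.5351, -0.2073, 0.3225]
eef_rot: [-2.472, -1.934, 0.002]
force: [0.2, 0.8, -1.9]
opening: 0.0115
finger_force: 48.9
```

Call:
carry_out([
  {"ax": 0,"ay": 0,"az": 0,"x": 2,"y": -0.6,"z": 0,"fingers": -1},
  {"ax": 0,"ay": 0,"az": 0,"x": 3.5,"y": -1,"z": 0,"fingers": -1},
  {"ax": 0,"ay": 0,"az": 0,"x": 4,"y": -1.1,"z": 0,"fingers": -1},
  {"ax": 0,"ay": 0,"az": 0,"x": 4,"y": -1.2,"z": 0,"fingers": -1},
  {"ax": 0,"ay": 0,"az": 0,"x": 4,"y": -1.2,"z": 0,"fingers": -1},
  {"ax": 0,"ay": 0,"az": 0,"x": 4,"y": -1.2,"z": 0,"fingers": -1},
  {"ax": 0,"ay": 0,"az": 0,"x": 4,"y": -1.1,"z": 0,"fingers": -1},
  {"ax": 0,"ay": 0,"az": 0,"x": 4,"y": -1.1,"z": 0,"fingers": -1},
  {"ax": 0,"ay": 0,"az": 0,"x": 3.5,"y": -1,"z": 0,"fingers": -1},
  {"ax": 0,"ay": 0,"az": 0,"x": 2,"y": -0.6,"z": 0,"fingers": -1},
  {"ax": 0,"ay": 0,"az": -0.06,"x": 0,"y": 0,"z": 0,"fingers": -1},
  {"ax": 0,"ay": 0,"az": -0.08,"x": 0,"y": 0,"z": 0,"fingers": -1},
  {"ax": 0,"ay": 0,"az": -0.08,"x": 0,"y": 0,"z": 0,"fingers": -1},
  {"ax": 0,"ay": 0,"az": -0.02,"x": 0,"y": 0,"z": 0,"fingers": -1},
  {"ax": 0,"ay": 0,"az": 0,"x": 0,"y": 0,"z": 0,"fingers": -1},
  {"ax": 0,"ay": 0,"az": 0,"x": 0,"y": 0,"z": 0,"fingers": -1},
])

```text
t: 9.1
position: [0.5216, 0.1567, 0.3238]
eef_rot: [-2.225, -2.217, 0.0]
force: [0.3, 0.1, -1.6]
opening: 0.0112
finger_force: 48.8
```

Run:
```python
from h import *
np.set_printoptions(precision=4,suppress=True)
st(.522,.1575,.25,-.002)
for n in('top','scene'):
    I,D=cams.grab_frame(n);np.savez(n+'1.npz',I=I,D=D);cv2.imwrite('pics/%s1.png'%n,I[:,:,::-1])
    for nm,z in(('tray_lip',.222),('tray_grip',.27)):
        for r in cams.pinpoint(n,nm):
            p=atz(n,r['pixel'],z)
            print(n,nm,np.round(r['pixel'],1),round(r['confidence'],2),p)
    P=cloud(n,D).reshape(-1,3)
    q=P[(abs(P[:,0]-.5)<.09)&(abs(P[:,1]-.157)<.07)&(P[:,2]>.19)&(P[:,2]<.245)]
    if len(q):
        print(n,len(q),cv2.minAreaRect(q[:,:2].astype(np.float32)),q[:,2].min(),q[:,2].max())
        l=q[(q[:,0]<.492)]; 
        if len(l): print('lip',len(l),l.mean(0),l.min(0),l.max(0),cv2.minAreaRect(l[:,:2].astype(np.float32)))
def sv(n,a,b,c,d):
    I=np.load(n+'1.npz')['I'][b:d,a:c];return cv2.resize(I,(400,400),interpolation=2)
u,v=proj('top',np.array([.5,.157,.2])).astype(int);u2,v2=proj('scene',np.array([.5,.157,.2])).astype(int)
cv2.imwrite('pics/c2.png',np.hstack([sv('top',u-45,v-45,u+45,v+45),sv('scene',u2-60,v2-60,u2+60,v2+60)])[:,:,::-1])
```

```text
t 9.1 pos [0.5216 0.1567 0.3238] F [ 0.31  0.08 -1.65] M [-0.003 -0.024  0.047] open 0.0112 ff 48.8 yaw_y -0.0035 z [-0.0003  0.0001 -1.    ]
delta tool cm [0.08 0.04 7.38] daz -0.0015
top tray_lip [367.5 274.2] 0.74 [ 0.3601 -0.1192  0.222 ]
top tray_lip [244.5 212. ] 0.71 [0.4894 0.1584 0.222 ]
top tray_lip [239.9 193.9] 0.59 [0.53   0.1709 0.222 ]
top tray_lip [354.  186.4] 0.57 [ 0.5542 -0.086   0.222 ]
top tray_grip [238.4 194.5] 0.64 [0.5231 0.1634 0.27  ]
top tray_grip [344.6 174.2] 0.59 [ 0.5731 -0.0616  0.27  ]
top tray_grip [381.7 262.9] 0.56 [ 0.388  -0.1429  0.27  ]
top 268 ((0.5105481147766113, 0.13529206812381744), (0.07913724333047867, 0.03891507536172867), 1.6196149587631226) 0.190010839936463 0.244546336152955
lip 66 [0.483  0.136  0.2182] [0.4709 0.1172 0.19  ] [0.4919 0.1457 0.2272] ((0.4813116490840912, 0.13150706887245178), (0.02853740006685257, 0.021037189289927483), 89.75654602050781)
scene tray_lip [302.2 217.6] 0.95 [ 0.6458 -0.1326  0.222 ]
scene tray_lip [371.6 115.6] 0.78 [0.4927 0.1514 0.222 ]
scene tray_lip [243.1 166.1] 0.61 [ 0.465  -0.1823  0.222 ]
scene tray_lip [216.1 324.1] 0.23 [ 0.756  -0.3834  0.222 ]
scene tray_grip [380.8 108.8] 0.67 [0.5165 0.1544 0.27  ]
scene tray_grip [239.2 165.8] 0.67 [ 0.491  -0.1978  0.27  ]
scene tray_grip [314.7 217.2] 0.65 [ 0.679 -0.122  0.27 ]
scene 836 ((0.5135971903800964, 0.15518321096897125), (0.08293371647596359, 0.08184513449668884), 89.0336685180664) 0.19006127855714877 0.24480461469072431
lip 104 [0.4814 0.1453 0.2215] [0.4723 0.1166 0.1963] [0.4919 0.1732 0.2277] ((0.4822571277618408, 0.14490267634391785), (0.0563947819173336, 0.019520672038197517), 89.0336685180664)
```

View pics/c2.png

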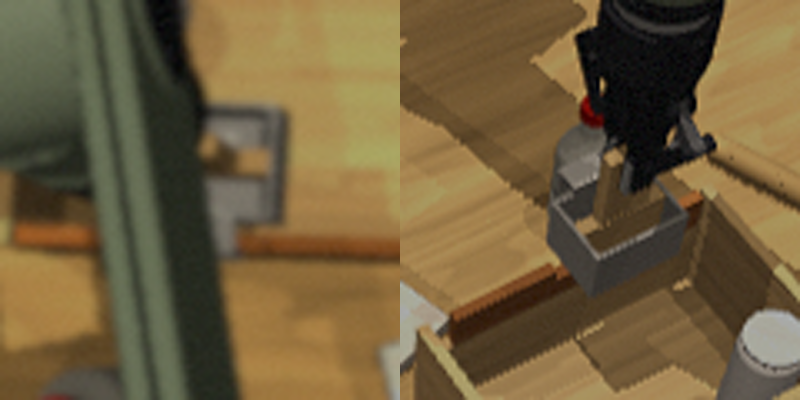

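The tray hangs upright and square in the grip, at scene crop (615,230), above the near wall. The notch lies just under the lip, at about scene (365,140). Each camera puts the tray about 1.5 mm to the -y side of the notch, so I'll correct for that and lower it.

Call:
carry_out([
  {"ax": 0,"ay": 0,"az": 0,"x": 0.13,"y": 0.04,"z": 1.5,"fingers": -1},
  {"ax": 0,"ay": 0,"az": 0,"x": 0,"y": 0,"z": 2,"fingers": -1},
  {"ax": 0,"ay": 0,"az": 0,"x": 0,"y": 0,"z": 2,"fingers": -1},
  {"ax": 0,"ay": 0,"az": 0,"x": 0,"y": 0,"z": 1.2,"fingers": -1},
  {"ax": 0,"ay": 0,"az": 0,"x": 0,"y": 0,"z": 0.5,"fingers": -1},
  {"ax": 0,"ay": 0,"az": 0,"x": 0,"y": 0,"z": 0,"fingers": -1},
  {"ax": 0,"ay": 0,"az": 0,"x": 0,"y": 0,"z": 0,"fingers": -1},
])

```text
t: 10.28
position: [0.5226, 0.1579, 0.2526]
eef_rot: [2.224, 2.218, 0.002]
force: [-0.2, -0.8, -2.6]
opening: 0.0112
finger_force: 48.8
```

Call:
carry_out([
  {"ax": 0,"ay": 0,"az": 0,"x": 0,"y": 0,"z": 0.3,"fingers": -1},
  {"ax": 0,"ay": 0,"az": 0,"x": 0,"y": 0,"z": 0.3,"fingers": -1},
  {"ax": 0,"ay": 0,"az": 0,"x": 0,"y": 0,"z": 0.3,"fingers": -1},
  {"ax": 0,"ay": 0,"az": 0,"x": 0,"y": 0,"z": 0,"fingers": -1},
])

```text
t: 10.78
position: [0.522, 0.1577, 0.2426]
eef_rot: [-2.225, -2.218, 0.001]
force: [0.1, -0.7, -1.6]
opening: 0.0114
finger_force: 48.9
```

Run:
```python
from h import *
np.set_printoptions(precision=4,suppress=True)
st(.522,.158,.226,-.002)
n='scene';I,D=cams.grab_frame(n)
P=cloud(n,D).reshape(-1,3)
q=P[(abs(P[:,0]-.54)<.06)&(abs(P[:,1]-.157)<.07)&(P[:,2]>.128)&(P[:,2]<.16)]
print(len(q),cv2.minAreaRect(q[:,:2].astype(np.float32)),q.min(0),q.max(0))
u2,v2=proj('scene',np.array([.5,.157,.14])).astype(int)
cv2.imwrite('pics/c3.png',cv2.resize(I[v2-40:v2+40,u2-50:u2+50],(750,600),interpolation=2)[:,:,::-1])
```

```text
t 10.775 pos [0.522  0.1577 0.2426] F [ 0.14 -0.74 -1.6 ] M [-0.034  0.021 -0.038] open 0.0114 ff 48.9 yaw_y -0.0031 z [-0.0007 -0.0001 -1.    ]
delta tool cm [ 0.03 -0.    1.66] daz -0.0011
367 ((0.5166760087013245, 0.15734481811523438), (0.07298982888460159, 0.08397772163152695), 0.3875811994075775) [0.4802 0.1154 0.128 ] [0.5534 0.1995 0.1596]
```

View pics/c3.png

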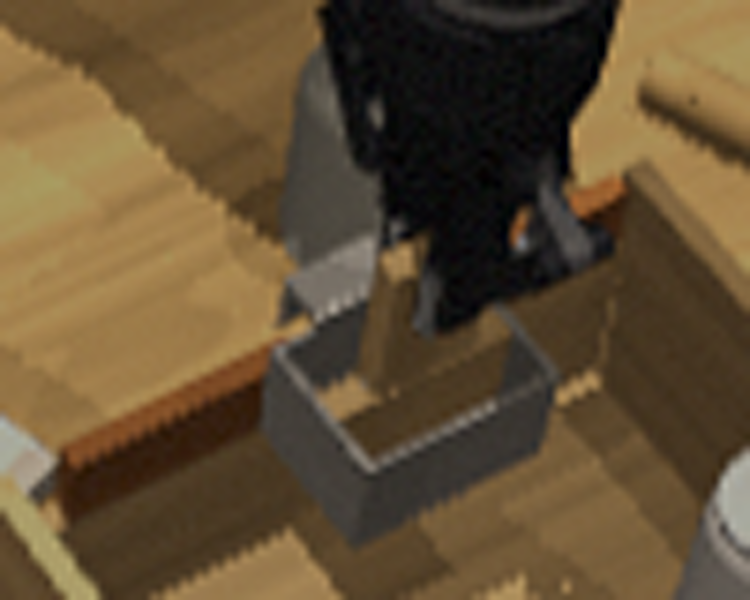

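The box is inside the crate, the flange at crop (285,300) is outside the wall, and there is no contact force. Continuing down gently.

Call:
carry_out([
  {"ax": 0,"ay": 0,"az": 0,"x": 0.03,"y": 0,"z": 0.3,"fingers": -1},
  {"ax": 0,"ay": 0,"az": 0,"x": 0,"y": 0,"z": 0.3,"fingers": -1},
  {"ax": 0,"ay": 0,"az": 0,"x": 0,"y": 0,"z": 0.3,"fingers": -1},
  {"ax": 0,"ay": 0,"az": 0,"x": 0,"y": 0,"z": 0.3,"fingers": -1},
  {"ax": 0,"ay": 0,"az": 0,"x": 0,"y": 0,"z": 0.3,"fingers": -1},
  {"ax": 0,"ay": 0,"az": 0,"x": 0,"y": 0,"z": 0,"fingers": -1},
])

```text
t: 11.58
position: [0.5221, 0.158, 0.2276]
eef_rot: [-2.224, -2.218, 0.001]
force: [0.7, 0.8, -2.9]
opening: 0.0116
finger_force: 48.9
```

Call:
carry_out([
  {"ax": 0,"ay": 0,"az": 0,"x": 0,"y": 0,"z": 0.15,"fingers": -1},
  {"ax": 0,"ay": 0,"az": 0,"x": 0,"y": 0,"z": 0.15,"fingers": -1},
  {"ax": 0,"ay": 0,"az": 0,"x": 0,"y": 0,"z": 0.15,"fingers": -1},
  {"ax": 0,"ay": 0,"az": 0,"x": 0,"y": 0,"z": 0,"fingers": -1},
])

```text
t: 12.08
position: [0.5221, 0.1581, 0.2233]
eef_rot: [-2.225, -2.218, 0.0]
force: [-0.4, -0.2, -2.5]
opening: 0.011
finger_force: 48.9
```

Call:
carry_out([
  {"ax": 0,"ay": 0,"az": 0,"x": 0,"y": 0,"z": 0.1,"fingers": -1},
  {"ax": 0,"ay": 0,"az": 0,"x": 0,"y": 0,"z": 0.1,"fingers": -1},
  {"ax": 0,"ay": 0,"az": 0,"x": 0,"y": 0,"z": 0,"fingers": -1},
])

```text
t: 12.45
position: [0.5222, 0.1581, 0.2213]
eef_rot: [-2.225, -2.218, 0.0]
force: [0.0, -0.4, -2.0]
opening: 0.0115
finger_force: 48.9
```

Call:
carry_out([
  {"ax": 0,"ay": 0,"az": 0,"x": 0,"y": 0,"z": 0.1,"fingers": -1},
  {"ax": 0,"ay": 0,"az": 0,"x": 0,"y": 0,"z": 0.1,"fingers": -1},
  {"ax": 0,"ay": 0,"az": 0,"x": 0,"y": 0,"z": 0.1,"fingers": -1},
  {"ax": 0,"ay": 0,"az": 0,"x": 0,"y": 0,"z": 0,"fingers": -1},
])

```text
t: 12.95
position: [0.5222, 0.1581, 0.2183]
eef_rot: [-2.225, -2.218, 0.0]
force: [0.2, -1.0, -2.1]
opening: 0.0112
finger_force: 48.9
```

The TCP is almost 4 mm below where the rim would have stopped the lip, with no force, so the lip is in the cut-out.

Call:
carry_out([
  {"ax": 0,"ay": 0,"az": 0,"x": 0,"y": 0,"z": 0.15,"fingers": -1},
  {"ax": 0,"ay": 0,"az": 0,"x": 0,"y": 0,"z": 0.15,"fingers": -1},
  {"ax": 0,"ay": 0,"az": 0,"x": 0,"y": 0,"z": 0.15,"fingers": -1},
  {"ax": 0,"ay": 0,"az": 0,"x": 0,"y": 0,"z": 0.1,"fingers": -1},
  {"ax": 0,"ay": 0,"az": 0,"x": 0,"y": 0,"z": 0,"fingers": -1},
])

```text
t: 13.58
position: [0.5222, 0.1581, 0.2128]
eef_rot: [-2.225, -2.218, 0.0]
force: [-0.0, 0.0, -1.5]
opening: 0.0114
finger_force: 48.9
```

Call:
carry_out([
  {"ax": 0,"ay": 0,"az": 0,"x": 0,"y": 0,"z": 0.05,"fingers": -1},
  {"ax": 0,"ay": 0,"az": 0,"x": 0,"y": 0,"z": 0.05,"fingers": -1},
  {"ax": 0,"ay": 0,"az": 0,"x": 0,"y": 0,"z": 0,"fingers": -1},
])

```text
t: 13.95
position: [0.5222, 0.1581, 0.2119]
eef_rot: [-2.225, -2.218, -0.0]
force: [-1.0, 0.6, -2.0]
opening: 0.0109
finger_force: 48.9
```

Call:
carry_out([
  {"ax": 0,"ay": 0,"az": 0,"x": 0,"y": 0,"z": 0.05,"fingers": -1},
  {"ax": 0,"ay": 0,"az": 0,"x": 0,"y": 0,"z": 0,"fingers": -1},
])

```text
t: 14.2
position: [0.5222, 0.1581, 0.2114]
eef_rot: [-2.225, -2.218, -0.0]
force: [0.1, -0.6, -2.6]
opening: 0.0115
finger_force: 48.9
```

Call:
carry_out([
  {"ax": 0,"ay": 0,"az": 0,"x": 0,"y": 0,"z": 0.05,"fingers": -1},
  {"ax": 0,"ay": 0,"az": 0,"x": 0,"y": 0,"z": 0.05,"fingers": -1},
  {"ax": 0,"ay": 0,"az": 0,"x": 0,"y": 0,"z": 0,"fingers": -1},
])

```text
t: 14.58
position: [0.5222, 0.1581, 0.2103]
eef_rot: [-2.225, -2.218, 0.0]
force: [0.2, -0.3, -1.6]
opening: 0.0112
finger_force: 48.9
```

Call:
carry_out([
  {"ax": 0,"ay": 0,"az": 0,"x": 0,"y": 0,"z": 0.05,"fingers": -1},
  {"ax": 0,"ay": 0,"az": 0,"x": 0,"y": 0,"z": 0,"fingers": -1},
])

```text
t: 14.82
position: [0.5223, 0.1581, 0.2101]
eef_rot: [2.225, 2.218, 0.001]
force: [0.9, -0.6, 0.1]
opening: 0.0111
finger_force: 49.1
```

Call:
carry_out([
  {"ax": 0,"ay": 0,"az": 0,"x": 0,"y": 0,"z": 0.05,"fingers": -1},
  {"ax": 0,"ay": 0,"az": 0,"x": 0,"y": 0,"z": 0,"fingers": -1},
])

```text
t: 15.08
position: [0.5224, 0.1581, 0.2101]
eef_rot: [2.225, 2.218, 0.001]
force: [-0.9, -0.8, 5.4]
opening: 0.0115
finger_force: 49.8
```

It is seated at TCP z = 0.210, exactly the height expected for fully home, with a light 7 N contact. Releasing.

Call:
carry_out([
  {"ax": 0,"ay": 0,"az": 0,"x": 0,"y": 0,"z": -0.05,"fingers": -1},
  {"ax": 0,"ay": 0,"az": 0,"x": 0,"y": 0,"z": 0,"fingers": -0.6},
  {"ax": 0,"ay": 0,"az": 0,"x": 0,"y": 0,"z": 0,"fingers": -0.4},
  {"ax": 0,"ay": 0,"az": 0,"x": 0,"y": 0,"z": 0,"fingers": -0.2},
  {"ax": 0,"ay": 0,"az": 0,"x": 0,"y": 0,"z": 0,"fingers": 0},
  {"ax": 0,"ay": 0,"az": 0,"x": 0,"y": 0,"z": 0,"fingers": 0.2},
  {"ax": 0,"ay": 0,"az": 0,"x": 0,"y": 0,"z": 0,"fingers": 0.2},
], force=20)

```text
t: 15.95
position: [0.5222, 0.1581, 0.2099]
eef_rot: [-2.225, -2.218, -0.0]
force: [0.2, -0.9, -0.2]
opening: 0.051
finger_force: 0.0
```

Call:
carry_out([
  {"ax": 0,"ay": 0,"az": 0,"x": 0,"y": 0,"z": -0.5,"fingers": 0.2},
  {"ax": 0,"ay": 0,"az": 0,"x": 0,"y": 0,"z": -1.5,"fingers": 0.2},
  {"ax": 0,"ay": 0,"az": 0,"x": 0,"y": 0,"z": -3,"fingers": 0.2},
  {"ax": 0,"ay": 0,"az": 0,"x": 0,"y": 0,"z": -4,"fingers": 0.2},
  {"ax": 0,"ay": 0,"az": 0,"x": 0,"y": 0,"z": -4,"fingers": 0.2},
  {"ax": 0,"ay": 0,"az": 0,"x": 0,"y": 0,"z": -2,"fingers": 0.2},
  {"ax": 0,"ay": 0,"az": 0,"x": 0,"y": 0,"z": 0,"fingers": 0.2},
])

```text
t: 16.82
position: [0.5227, 0.1582, 0.3626]
eef_rot: [2.223, 2.216, 0.007]
force: [0.4, 0.5, 0.1]
opening: 0.0515
finger_force: 0.0
```

Run:
```python
from h import *
np.set_printoptions(precision=4,suppress=True)
st(.522,.158,.226,-.002)
n='scene';I,D=cams.grab_frame(n)
P=cloud(n,D).reshape(-1,3)
q=P[(abs(P[:,0]-.5)<.07)&(abs(P[:,1]-.157)<.05)]
for lo,hi in((.095,.115),(.16,.18)):
    w=q[(q[:,2]>lo)&(q[:,2]<hi)];print(len(w),w.mean(0),w.min(0),w.max(0),cv2.minAreaRect(w[:,:2].astype(np.float32)))
l=q[(q[:,0]>.472)&(q[:,0]<.488)&(abs(q[:,1]-.157)<.018)&(q[:,2]>.09)];print('lip top z',np.percentile(l[:,2],[10,50,90]))
cv2.imwrite('pics/s4.png',cv2.resize(I[80:280,160:480],(800,500),interpolation=2)[:,:,::-1])
```

```text
t 16.825 pos [0.5227 0.1582 0.3626] F [0.39 0.48 0.06] M [0.011 0.019 0.004] open 0.0515 ff 0.0 yaw_y -0.003 z [ 0.0052  0.0015 -1.    ]
delta tool cm [-0.04 -0.14 13.66] daz -0.001
379 [0.5104 0.15   0.1045] [0.4756 0.1071 0.0951] [0.5554 0.2035 0.115 ] ((0.5153053998947144, 0.1550889015197754), (0.0963255912065506, 0.07978378236293793), 89.53108978271484)
85 [0.5306 0.1557 0.1657] [0.5235 0.1345 0.16  ] [0.5374 0.1781 0.1703] ((0.5304881930351257, 0.15627120435237885), (0.013805210590362549, 0.043564729392528534), 0.41568589210510254)
lip top z [0.1094 0.336  0.3575]
```

View pics/s4.png

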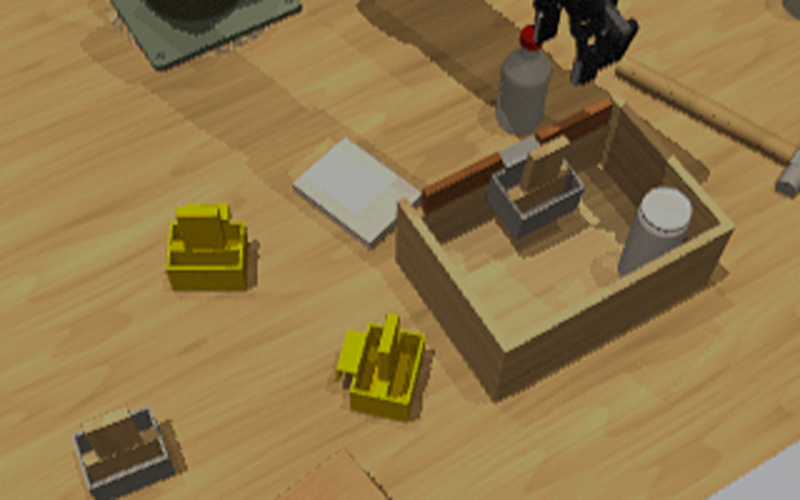

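The picture shows the tray hanging inside the crate at crop (535,195), with its lip in the notch at (520,150). It has settled naturally against the wall, the gripper is clear, and the other things are where they were.

```bash
python3 -c "
from h import *
print(hand_in())"
```

```text
the job is handed in; nothing more can be done
None
```

The lipped steel tray hangs inside the crate with its lip fully home in the near wall's cut-out; I released it, left everything else in place and handed the job in at about 17 s.

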